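File the sawn end of a bar in the vise

ROBOT

A 7-joint arm with a two-finger parallel gripper is mounted at the origin on the work surface. World frame = base frame: x ahead of the robot, y to its left, z up, the work surface at z = 0. Lengths are in m, angles in rad, forces in N, time in s.
With the tool pointing down it reaches from about 0.4 to 0.85 m from the base axis. Payload 6.9 kg.
Tool frame: the origin (TCP) lies midway between the tips of the shut fingers; the grasp point (between the pads) lies behind it (ctrl.pinch_z is the z of the grasp point in the tool frame, in m); z points along the fingers, y is the direction in which the jaws open and shut (so a half turn about z gives the same grasp; the last joint's range is limited). The gripper opens to 85 mm and grips with 20 to 120 N. Pads are 22 mm wide; open, the fingers measure 114 mm over their backs; the gripper's body (76 mm by 85 mm) begins 54 mm behind the grasp point. The pads swing forward as they close: fully open they stand 13 mm farther back than shut.
Start: joints at [1.369, 0.507, -0.238, 1.5, 0.126, 1.149, -0.155], TCP at [0.189, -0.596, 0.231] pointing down, gripper open.
Joint ranges: [-3.08, 3.08], [-0.24, 2.05], [-1.43, 1.35], [0, 2.5], [-1.52, 4.66], [0.17, 1.96], [-2.89, 2.89]. Speed limits (rad/s): [2.39, 2.39, 3.14, 3.14, 3.14, 3.14, 3.14].

INTERFACE

Orientations are given as a unit quaternion [w, x, y, z].
In Python, from station import ctrl, get_state, vision, ticket, models gives the robot as it stands. Calls block until the motion is done:
- ctrl.movep(position, orientation): joint-space move of the TCP to a pose.
- ctrl.movel(position, frame=None, max_speed=0.15): straight line of the TCP; frame=None keeps the orientation; max_speed is the mean speed in m/s.
- ctrl.set_joints(angles): joint-space move.
- ctrl.ungrasp() and ctrl.close_gripper(force=None): open the fingers fully, or close them until they stop; force is the grip in N (None keeps the last).
- ctrl.pause(seconds).
- ctrl.ik(position, orientation): joint angles nearest the present ones, or None.
- get_state(): the state.
- vision.grab_frame(name): name is "scene" or "side" or "wrist"; returns (picture, depth): 420x560x3 uint8, blue, green, red; 420x560 float32, m along the optical axis (not along the pixel's ray), 0 where there is no reading.
- vision.camera_info(name): a dict with "mtx" (3x3 intrinsics, pixels), "dist_coeffs" ([k1, k2, p1, p2, k3] as OpenCV has them; the pictures are not rectified), "R" (3x3) and "t" (3): a world point X has camera coordinates R X + t; the wrist camera has in their place "hand_eye" (4x4, takes a point from camera to tool coordinates, whose origin is the TCP and whose axes are the flange's). Camera axes: x right, y down, z forward; pixel columns grow to the right and rows downward; lengths in m; the calibration is good to about 2 mm. A picture is of the moment at which its call begins: read the wrist's pose just before it. camera_info takes no time and is no camera call.
A pose or a line that the arm cannot do raises ctrl.Unreachable and nothing moves.
- ticket.close_job(): hands the job in, once; it reports no verdict.
Trained networks look in the newest picture that a camera, given by its name, has taken for a name from the list of things; names that differ only in an ending like _2 or _b are one class to them, and where a whole thing is asked for, a point or a joint stands for the part that bears it (a point fixed in the world has none). Each returns a list of dicts, best first, with "p" (0 to 1); they miss things now and then, are a little off and sometimes report something else, mostly with a low value. They report only what shows in the picture. A call takes as long as a camera call. They do not tell look-alikes from the thing itself.
- models.recognise(camera, target): "point" ([column, row] in pixels, amid what is visible of it).
- models.masks_of(camera, target): "mask" (420x560 bool, what is visible of it) and "point" ([column, row] in pixels, amid what is visible of it).
The state is a dict: "time": time; "qpos": joint angles; "qd": joint speeds; "tau": joint torques, N m; "tcp_pos": TCP position; "eef_rot": TCP orientation; "contact_force": force on the tool from outside, world axes, zero at the start; "wrist_torque": the same for the moment, N m; "width": finger opening in m.
Only numpy, scipy, OpenCV 4.12 (cv2) and the standard library are available. Lean on these libraries where they do the work, as an engineer would, in place of code of your own. Each camera call takes 0.05 s, during which the arm holds its last target.

TASK

Take the flat file from its wooden rest and dress the sawn end of the aluminium bar standing in the vise with two long strokes, file held flat across the bar end: steady light pressure on each push from the front third of the blade to its back third, and the file lifted well clear (some 30 mm) for the whole of each return, never dragged back. Keep the pressure at 5 to 10 N through the whole push, never over 15, and keep the file off the vise. Then lay the file gently back into the notches of its rest as you found it, and leave the other things on the bench where they are.

Things in the scene. Friction and masses are not known exactly. Their poses are not given: they have to be found in the camera images.
- vise: Small bench vise, bolted down. Origin on the bench under the middle of the jaw gap; x level from the screw side to the fixed jaw, y along the jaws, z up. Jaw plates 80 mm long, flat tops 115 mm up, gap x = -5..5 mm. Screw side: castings 113 mm high to x = -23, 98 mm to -43; then slide bar, screw, cross handle below 70 mm to x = -110. Fixed side: 113 mm to x = 45, anvil 93 mm to 93. Base 170 x 130.
- jaws (a point): Point midway between the jaw plates, level with their tops (115 mm above the bench). On it a flat aluminium bar, 10 mm (along the vise's x) by 16 mm (y), stands on end, rigidly clamped in the middle of the jaws. Its upper, sawn end face is level, 12 to 30 mm above this point: this differs from start to start and is not measured; find it by touch or by eye. The bar counts as part of the vise.
- file: Flat hand file, about 0.2 kg, level in its rest. Origin on the centre line at the heel, where the blade begins; x forward to the toe, z up. Steel blade 160 mm long (x = 0 to 160), 20 mm wide (y), 5 mm thick (z = -2.5 to 2.5 mm). Neck 12 mm thick to x = -14, then a wooden handle to x = -114, 22 mm wide (y), 26 mm high (z = -13 to 13), flat sides. Centre of mass near x = 35 mm.
- file_grip (a point): Point on the handle's centre line 30 mm behind the heel, the place to grip across the 22 mm width. In the rest it is 45 mm above the bench, 33 mm above the rest's board, with 55 mm free along the file both ways. The file gives a little in the grip: pressing tilts it, more the farther the bar is from the hand, so at one hand height it presses harder as the bar nears the heel.
- rest: Wooden file rest, fixed: board 215 x 70 mm, 12 mm thick, two notched cleats 16 mm thick. Origin on the bench under the lying file's grip point; x along the file to its toe. Rear cleat x = -68 mm (handle): notch 36 mm wide, floor 32 mm up. Front cleat x = 98 mm (blade): notch 34 mm wide, floor 42.5 mm up. Cheeks rise 14 mm over the floors. File in place: heel at x = 30 mm, centre line 45 mm up.
- offcut: Bystander: loose offcut of aluminium bar 10 by 70 by 16 mm lying on the bench between vise and rest. Origin under its centre.
- block: Bystander: loose cork sanding block 70 by 110 by 28 mm with a green face, on the bench to the left. Origin under its centre.
- jar: Bystander: loose glass jar with a steel lid, 60 mm across, 75 mm high, on the bench to the right. Origin under its centre.
Things that resemble listed ones, but are neither listed nor needed, are in the scene too. Of the things that look like the rest, take the one that is nearest to the robot's base at the start.

How it is judged:
On the way, in this order (a step that is already met when the one before it is completed fails the run):
1. first stroke begins: the file bears flat on the bar end with the front third of its blade (more than 107 mm from the heel), with 4 to 11 N (x of jaws in the frame of file between 0.107 and 0.16 m and contact force between file and vise between 4 and 11 N and y of jaws in the frame of file between -0.008 and 0.008 m and z of jaws in the frame of file below -0.0115 m and angle between file's own z axis and vertical below 0.21 rad), for 0.05 s.
2. first stroke: it still bears flat, with 4 to 11 N, in mid-blade (65 to 95 mm from the heel) (x of jaws in the frame of file between 0.065 and 0.095 m and contact force between file and vise between 4 and 11 N and y of jaws in the frame of file between -0.008 and 0.008 m and z of jaws in the frame of file below -0.0115 m and angle between file's own z axis and vertical below 0.21 rad), for 0.05 s.
3. first stroke ends: it still bears flat, with 4 to 11 N, on the back third of the blade (less than 53 mm from the heel) (x of jaws in the frame of file between 0 and 0.053 m and contact force between file and vise between 4 and 11 N and y of jaws in the frame of file between -0.008 and 0.008 m and z of jaws in the frame of file below -0.0115 m and angle between file's own z axis and vertical below 0.21 rad), for 0.05 s.
4. after the first stroke the file is lifted off there, over 36.5 mm above the jaw tops, before it goes back (x of jaws in the frame of file below 0.06 m and z of jaws in the frame of file below -0.0365 m and contact force between file and vise below 0.01 N).
5. on the return it is clear of the bar, over 36.5 mm above the jaw tops, in mid-blade (x of jaws in the frame of file between 0.065 and 0.095 m and z of jaws in the frame of file below -0.0365 m and contact force between file and vise below 0.01 N).
6. and still clear of the bar and as high when the front third is back over it (x of jaws in the frame of file above 0.107 m and z of jaws in the frame of file below -0.0365 m and contact force between file and vise below 0.01 N).
7. second stroke begins: the file bears flat on the bar end with the front third of its blade (more than 107 mm from the heel), with 4 to 11 N (all of step 1), for 0.05 s.
8. second stroke: it still bears flat, with 4 to 11 N, in mid-blade (65 to 95 mm from the heel) (all of step 2), for 0.05 s.
9. second stroke ends: it still bears flat, with 4 to 11 N, on the back third of the blade (less than 53 mm from the heel) (all of step 3), for 0.05 s.
10. after the second stroke the file is lifted off there, over 36.5 mm above the jaw tops, before it goes back (all of step 4).
At the end, for the whole second after the job is handed in: The file lies at rest in both notches of its rest as at the start: grip point within 20 mm of its place, heel 38 to 50 mm above the bench, level within 0.12 rad, along the rest within 0.15 rad with the toe to the front (horizontal distance between file_grip and rest below 0.02 m and z of file in the frame of rest between 0.038 and 0.05 m and angle between the x axis of file and the x axis of rest, either way round below 0.15 rad and x of file in the frame of rest above 0 m and angle between file's own z axis and vertical below 0.12 rad and linear speed of file below 0.02 m/s); the robot touches nothing.
It fails at once if the file is pressed on the bar with more than 15 N (contact force between file and vise above 15 N).
It fails at once if the file touches the vise itself (not the bar): contact when lower than 11 mm above the jaw tops, or tilted over 0.35 rad (contact force between file and vise above 1 N and (z of jaws in the frame of file above -0.011 m or angle between file's own z axis and vertical above 0.35 rad)).
It fails at once if the robot bumps the vise or the bar (contact force between any of the arm, the fingers and vise above 5 N).
It fails at once if the file is let fall (out of the fingers and faster than 0.4 m/s) (contact force between file and the fingers below 0.05 N and linear speed of file above 0.4 m/s).
It fails at once if a bystander is moved more than 20 mm (distance of any of offcut, block, jar from where it was at the start of the episode above 0.02 m).
It also fails if it takes over 70 s, if anything falls off the work surface, if the arm or the gripper's body presses on something with over 40 N, if the wrist force passes 120 N, or if a joint passes its speed limit or range.

## Working session

There is one attempt and no reset: what is moved stays moved. The work goes in short steps, each a Python script; the robot and the scene stay as the last script left them, time stands still between calls to the robot, and variables do not carry over. Pictures are saved under pics/ and viewed, and the job is handed in when it is done.

```bash
ls; mkdir -p pics; cat > h.py <<'E'
import numpy as np, cv2
from station import ctrl,get_state,vision,ticket,models
from scipy.spatial.transform import Rotation as R
def cam(n):
    i=vision.camera_info(n);return i
def pts(n,depth,st=None):
    i=cam(n);K=np.array(i['mtx']);d=np.array(i['dist_coeffs'])
    h,w=depth.shape
    u,v=np.meshgrid(np.arange(w),np.arange(h))
    p=cv2.undistortPoints(np.stack([u,v],-1).reshape(-1,1,2).astype(np.float64),K,d).reshape(h,w,2)
    c=np.dstack([p[...,0]*depth,p[...,1]*depth,depth])
    if 'R' in i:
        return (c-np.array(i['t']))@np.array(i['R'])
    H=np.array(i['hand_eye']);c=c@H[:3,:3].T+H[:3,3]
    q=st['eef_rot'];Rm=R.from_quat([q[1],q[2],q[3],q[0]]).as_matrix()
    return c@Rm.T+np.array(st['tcp_pos'])
E
python3 - <<'E'
from h import *
s=get_state();print(s,ctrl.pinch_z)
for n in ['scene','side','wrist']:
    s=get_state();p,d=vision.grab_frame(n);cv2.imwrite(f'pics/{n}0.png',p);np.savez(f'{n}0.npz',p=p,d=d,P=pts(n,d,s))
    i=cam(n);print(n,i)
    for t in ['vise','file','rest','offcut','block','jar']:
        if n!='wrist':
            r=models.recognise(n,t);print(t,[(x['point'],round(x['p'],2)) for x in r])
E
```

```text
pics
{'time': 0.0, 'qpos': array([ 1.36850626,  0.50834345, -0.23746761,  1.50111876,  0.12570094,
        1.14891198, -0.15477822]), 'qd': array([-1.13814339e-03,  1.55772178e-03, -4.55735436e-04,  7.82249330e-05,
        1.33565024e-03,  1.35784551e-05,  2.29428027e-04]), 'tau': array([-1.43925801e-03, -6.20595002e+01, -2.18773484e+00, -2.49656439e+01,
        1.25292785e-02,  1.19313423e-02,  8.20048115e-06]), 'tcp_pos': array([ 0.18908896, -0.59518531,  0.23042907]), 'eef_rot': array([-8.81904108e-04,  9.88182043e-01,  1.53282238e-01, -1.68175517e-04]), 'contact_force': array([-0.21852579, -0.44409047,  0.36760997]), 'wrist_torque': array([-0.00353619, -0.00612664, -0.02968456]), 'width': 0.08544206341662752} -0.0187
scene {'mtx': array([[466.86023913,   0.        , 275.29564408],
       [  0.        , 466.86023913, 212.49135433],
       [  0.        ,   0.        ,   1.        ]]), 'dist_coeffs': array([-0.08696999,  0.        ,  0.        ,  0.        ,  0.        ]), 'R': array([[ 0.13634097,  0.99054856,  0.01498997],
       [ 0.7261129 , -0.08962725, -0.68170889],
       [-0
[... 925 characters left out ...]
48)]
block [([214.4, 309.3], 0.88)]
jar [([376.2, 172.9], 0.61), ([314.4, 180.6], 0.56)]
wrist {'mtx': array([[299.44884296,   0.        , 276.98713389],
       [  0.        , 299.44884296, 211.84906084],
       [  0.        ,   0.        ,   1.        ]]), 'dist_coeffs': array([-0.03225445,  0.        ,  0.        ,  0.        ,  0.        ]), 'hand_eye': array([[-4.63176900e-04, -9.64982624e-01, -2.62313400e-01,
         6.65791648e-02],
       [ 9.99999692e-01, -2.80942336e-04, -7.32224449e-04,
        -2.11246594e-05],
       [ 6.32888931e-04, -2.62313659e-01,  9.64982458e-01,
        -1.42963814e-01],
       [ 0.00000000e+00,  0.00000000e+00,  0.00000000e+00,
         1.00000000e+00]])}
```

View pics/scene0.png

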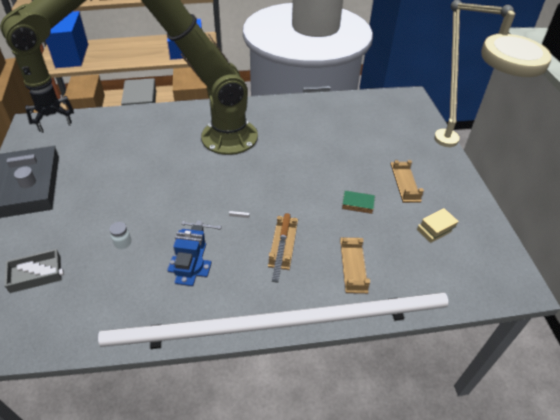

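View pics/side0.png

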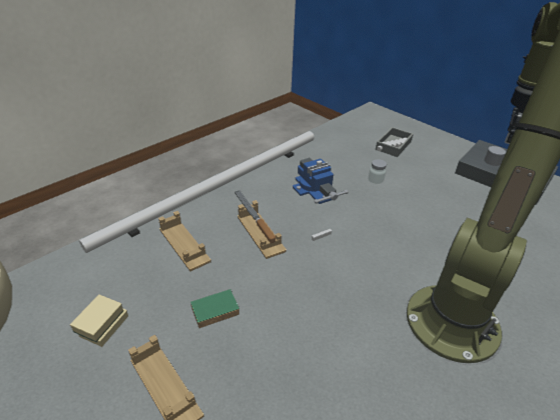

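```bash
python3 - <<'E'
import numpy as np
z=np.load('scene0.npz');P=z['P']
for c,r in [(407,184),(350,273),(284,245),(280,249),(191,257),(358,199),(119,236)]: print((c,r),P[r,c].round(3))
z=np.load('side0.npz');P=z['P']
for c,r in [(160,380),(182,241),(258,239),(259,219),(317,237),(214,309),(376,173),(314,180)]: print((c,r),P[r,c].round(3))
E
```

```text
(407, 184) [0.383 0.632 0.018]
(350, 273) [0.743 0.324 0.011]
(284, 245) [0.636 0.131 0.047]
(280, 249) [0.651 0.116 0.048]
(191, 257) [ 0.679 -0.158  0.087]
(358, 199) [0.445 0.426 0.026]
(119, 236) [ 0.547 -0.388  0.062]
(160, 380) [0.373 0.64  0.013]
(182, 241) [0.719 0.346 0.012]
(258, 239) [0.567 0.169 0.013]
(259, 219) [0.597 0.137 0.057]
(317, 237) [0.454 0.021 0.006]
(214, 309) [0.435 0.44  0.031]
(376, 173) [ 0.508 -0.36   0.049]
(314, 180) [ 0.596 -0.114  0.089]
```

```bash
cat >> h.py <<'E'
def down(yaw): # tool x at yaw
    return np.array([0,np.cos(yaw/2),np.sin(yaw/2),0])
def snap(n,tag):
    s=get_state();p,d=vision.grab_frame(n);cv2.imwrite(f'pics/{tag}.png',p);np.savez(f'{tag}.npz',p=p,d=d,P=pts(n,d,s));return s
E
python3 - <<'E'
from h import *
for x,y,t in [(0.6,0.13,'w_rest'),(0.62,-0.13,'w_vise')]:
    for yaw in (0,):
        print(ctrl.ik([x,y,0.33],down(yaw)))
    ctrl.movep([x,y,0.33],down(0))
    s=snap('wrist',t);print(s['time'],s['tcp_pos'],s['qpos'].round(2),s['contact_force'])
snap('scene','scene1');snap('side','side1')
E
```

```text
[ 0.29226514  0.56142247 -0.9983002   1.34701402  0.46616661  1.47729291
 -2.24553481]
3.7 [0.60027962 0.12900889 0.32977056] [ 0.29  0.56 -1.    1.35  0.47  1.48 -2.25] [ 0.13146732 -0.18738299  0.02565189]
[ 0.69003     0.59876777 -1.00589254  1.29002714  0.49718041  1.50973414
 -1.83019242]
4.7667 [ 0.62002884 -0.12777423  0.33030693] [ 0.69  0.6  -1.01  1.29  0.5   1.51 -1.83] [-0.09858055  0.76910997  0.84730886]
```

View pics/w_rest.png

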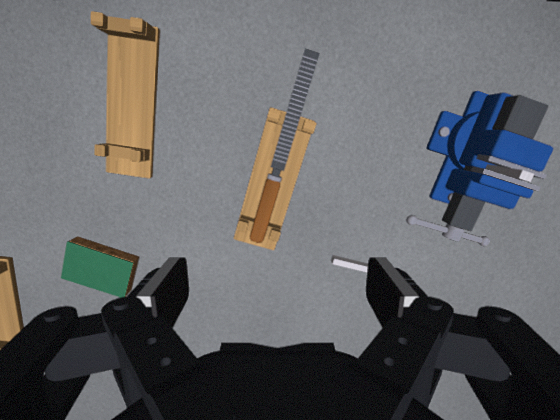

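View pics/w_vise.png

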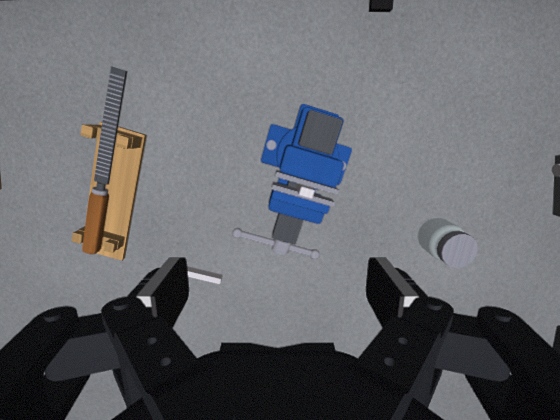

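```bash
python3 - <<'E'
import numpy as np,cv2
z=np.load('w_rest.npz');P=z['P'];
m=(P[...,2]>0.046)&(P[...,2]<0.062)&(np.abs(P[...,1]-0.13)<0.08)&(abs(P[...,0]-0.6)<0.2)
Q=P[m];print(len(Q))
print(np.percentile(Q,[1,50,99],axis=0).round(4))
cv2.imwrite('pics/m.png',(m*255).astype(np.uint8))
z=np.load('w_vise.npz');P=z['P'];
m=(P[...,2]>0.117)&(P[...,2]<0.16)&(abs(P[...,0]-0.65)<0.1)&(abs(P[...,1]+.15)<0.1)
Q=P[m];print(len(Q),Q.mean(0),np.percentile(Q,[1,10,50,90,99],axis=0).round(4)) 
m=(P[...,2]>0.10)&(P[...,2]<0.17)&(abs(P[...,0]-0.65)<0.1)&(abs(P[...,1]+.15)<0.1)
Q=P[m];print(len(Q),Q.mean(0),np.percentile(Q,[1,10,50,90,99],axis=0).round(4)) 
print(np.histogram(Q[:,2],bins=np.arange(.1,.16,.004)))
E
```

```text
3273
[[0.5112 0.0795 0.0462]
 [0.6582 0.1209 0.0488]
 [0.7655 0.1806 0.0594]]
160 [ 0.61897228 -0.16032203  0.13045296] [[ 0.6119 -0.1691  0.1171]
 [ 0.6144 -0.1669  0.1224]
 [ 0.6192 -0.1604  0.1324]
 [ 0.6234 -0.1538  0.1336]
 [ 0.6249 -0.1496  0.1342]]
3140 [ 0.63082924 -0.16344499  0.11380037] [[ 0.5915 -0.2028  0.1029]
 [ 0.6025 -0.1927  0.111 ]
 [ 0.6326 -0.1631  0.1132]
 [ 0.6564 -0.1354  0.1157]
 [ 0.6667 -0.1223  0.1331]]
(array([  44,   56,  491, 2304,   97,    8,   11,   29,  100,    0,    0,
          0,    0,    0]), array([0.1  , 0.104, 0.108, 0.112, 0.116, 0.12 , 0.124, 0.128, 0.132,
       0.136, 0.14 , 0.144, 0.148, 0.152, 0.156]))
```

```bash
python3 - <<'E'
import numpy as np,cv2
def rect(Q):
    c,(a,b),th=cv2.minAreaRect((Q[:,:2]*1000).astype(np.float32)); return np.round(c,1),np.round((a,b),1),round(th,1)
for f in ['w_rest','w_vise']:
    P=np.load(f+'.npz')['P']
    m=(P[...,2]>0.043)&(P[...,2]<0.062)&(np.abs(P[...,1]-0.13)<0.1)&(abs(P[...,0]-0.62)<0.2)
    n,l,st,_=cv2.connectedComponentsWithStats(m.astype(np.uint8))
    k=1+np.argmax(st[1:,4]);M=l==k;Q=P[M]
    print(f,len(Q),rect(Q), Q[Q[:,2]>.055].shape)
    H=Q[(Q[:,2]>.054)];print('handle',rect(H),H.mean(0).round(4))
    # blade = comp far part
    B=Q[(Q[:,0]>0.69)];vx,vy,x0,y0=cv2.fitLine(B[:,:2].astype(np.float32),cv2.DIST_HUBER,0,.001,.001).ravel();print('blade dir',np.degrees(np.arctan2(vy,vx)),x0,y0,np.median(B[:,2]))
    C=cv2.fitLine(H[:,:2].astype(np.float32),cv2.DIST_HUBER,0,.001,.001).ravel();print('handle dir',np.degrees(np.arctan2(C[1],C[0])),C)
    bd=(P[...,2]>0.008)&(P[...,2]<0.017)&(np.abs(P[...,1]-0.13)<0.12)&(abs(P[...,0]-0.62)<0.2)
    n,l,st,_=cv2.connectedComponentsWithStats(bd.astype(np.uint8));print('board comps',[(s[4],rect(P[l==i])) for i,s in enumerate(st) if i and s[4]>300])
    bar=(P[...,2]>0.130)&(P[...,2]<0.137)&(abs(P[...,0]-0.63)<0.06)&(abs(P[...,1]+.16)<0.05);print('bar',bar.sum(),rect(P[bar]),P[bar].mean(0))
    j=(P[...,2]>0.1145)&(P[...,2]<0.12)&(abs(P[...,0]-0.63)<0.06)&(abs(P[...,1]+.16)<0.06);print('jaw',j.sum(),rect(P[j]))
    oc=(P[...,2]>0.005)&(P[...,2]<0.02)&(abs(P[...,0]-0.45)<0.06)&(abs(P[...,1]-.02)<0.06);print('oc',rect(P[oc]) if oc.any() else 0)
E
```

```text
w_rest 3261 (array([636.4, 119.2]), array([ 64.5, 272.4]), 78.0) (1106, 3)
handle (array([597.3, 135.5]), array([ 64.8, 187.1]), 72.7) [0.5868 0.1385 0.0572]
blade dir -19.950493 0.72033805 0.099002734 0.0479355813577817
handle dir -17.320469 [ 0.9546545  -0.29771596  0.5868398   0.1384995 ]
board comps [(np.int32(1498), (array([604.1, 154.2]), array([ 27.8, 153.5]), 73.1)), (np.int32(1393), (array([592.6, 114.8]), array([ 27.4, 152.1]), 73.0)), (np.int32(338), (array([496.2, 165.4]), array([68.5, 21.4]), 74.1))]
bar 129 (array([ 617.7, -161.3]), array([18.1, 10.2]), 73.9) [ 0.61779188 -0.1606601   0.13244518]
jaw 540 (array([ 627.4, -162.7]), array([79.5, 60. ]), 77.5)
oc (array([450.7,   7.5]), array([62.2, 11.1]), 75.0)
w_vise 3591 (array([639.2, 126.8]), array([ 66.5, 271.4]), 65.7) (1073, 3)
handle (array([600.6, 140.4]), array([ 65.3, 191.1]), 68.6) [0.5865 0.1361 0.0572]
blade dir -19.538786 0.72398627 0.096741095 0.04794357118528275
handle dir -17.194395 [ 0.9553073  -0.29561463  0.5897194   0.13447821]
board comps [(np.int32(2737), (array([584.9, 125.4]), array([ 47.1, 215.5]), 73.1))]
bar 124 (array([ 618.1, -160.6]), array([16. ,  9.9]), 74.2) [ 0.61833847 -0.16054796  0.13264004]
jaw 571 (array([ 627.7, -163.1]), array([79.8, 59.8]), 75.2)
oc (array([449. ,  -1.9]), array([61.9, 12.2]), 74.3)
```

```bash
python3 - <<'E'
import cv2
a=cv2.imread('pics/w_rest.png')[40:260,220:340];b=cv2.imread('pics/w_vise.png')[90:260,220:360]
a=cv2.resize(a,None,fx=2.7,fy=2.7);b=cv2.resize(b,(400,486));a=a[:486] if 0 else cv2.resize(a,(324,594));b=cv2.resize(b,(470,594))
cv2.imwrite('pics/z1.png',cv2.hconcat([a,b]))
E
```

```text
(no output)
```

View pics/z1.png

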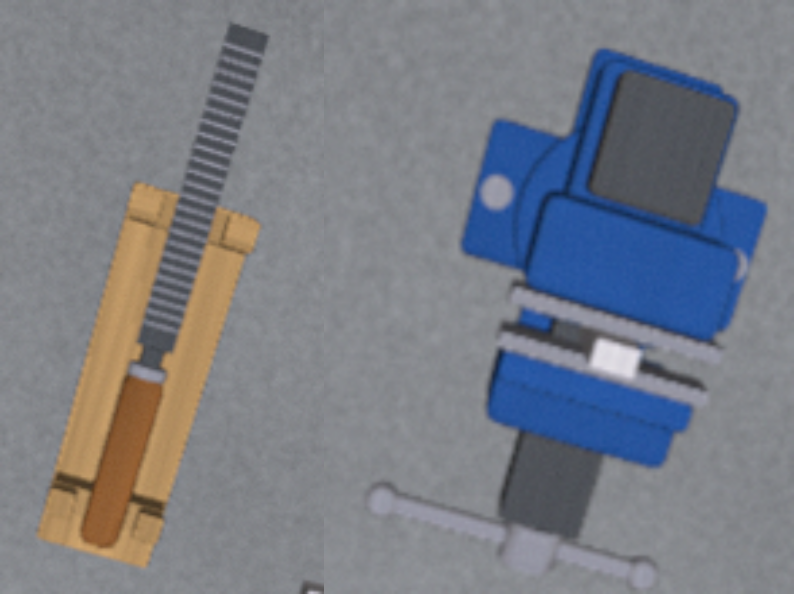

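```bash
python3 - <<'E'
import numpy as np,cv2
for f in ['w_rest','w_vise']:
    z=np.load(f+'.npz');P=z['P'];p=z['p']
    hsv=cv2.cvtColor(p,cv2.COLOR_BGR2HSV)
    roi=(np.abs(P[...,1]-0.13)<0.08)&(abs(P[...,0]-0.64)<0.17)&(P[...,2]>0.04)&(P[...,2]<.065)
    bl=roi&(hsv[...,1]<70);
    ha=roi&(hsv[...,1]>=70)
    print([tuple(hsv[r,c]) for c,r in ([(265,210),(250,228),(290,180)] if f=='w_rest' else [(97,220),(78,238),(120,200)])])
    # handle: color thresholds
    h=roi&(hsv[...,1]>150)&(hsv[...,2]<165)&(hsv[...,0]<14)
    # PCA
    for nm,m in (('blade',bl),('handle',h)):
        n,l,st,_=cv2.connectedComponentsWithStats(m.astype(np.uint8));k=1+np.argmax(st[1:,4]);Q=P[l==k]
        r=cv2.minAreaRect((Q[:,:2]*1000).astype(np.float32))
        L=cv2.fitLine(Q[:,:2].astype(np.float32),cv2.DIST_HUBER,0,.001,.001).ravel()
        print(f,nm,len(Q),np.round(r[0],1),np.round(r[1],1),r[2],'line',np.degrees(np.arctan2(L[1],L[0])).round(2),np.median(Q[:,2]),Q.mean(0).round(4))
E
```

```text
[(np.uint8(13), np.uint8(160), np.uint8(142)), (np.uint8(17), np.uint8(116), np.uint8(181)), (np.uint8(17), np.uint8(120), np.uint8(177))]
w_rest blade 1926 [683.4 109.1] [ 20.6 176.3] 73.39696502685547 line -16.71 0.047985676056473914 [0.6899 0.1074 0.0482]
w_rest handle 57 [563.7 149.6] [18.5 16.1] 8.592918395996094 line 6.55 0.05752864405747715 [0.5636 0.1493 0.0576]
[(np.uint8(13), np.uint8(164), np.uint8(151)), (np.uint8(17), np.uint8(117), np.uint8(168)), (np.uint8(17), np.uint8(115), np.uint8(186))]
w_vise blade 2002 [683.5 110. ] [ 24.4 176.8] 72.75593566894531 line -16.68 0.047990946934585776 [0.6893 0.1062 0.0481]
w_vise handle 169 [561.5 138.3] [11.9 72.5] 71.30120849609375 line -16.11 0.052870285888985236 [0.5594 0.1366 0.052 ]
```

```bash
python3 - <<'E'
from h import *
g=np.array([.5856,.1382]);th=np.radians(-16.7)
for yaw in (th,th+np.pi):
    print(ctrl.ik([*g,0.12],down(yaw)))
ctrl.movep([*g,0.20],down(th))
s=snap('wrist','w_g');print(s['time'],s['tcp_pos'],s['qpos'].round(2),s['contact_force'])
z=np.load('w_g.npz');P=z['P'];p=z['p']
hsv=cv2.cvtColor(p,cv2.COLOR_BGR2HSV)
u=np.array([np.cos(th),np.sin(th)]);n=np.array([-u[1],u[0]])
D=P[...,:2]-g;a=D@u;b=D@n
for lo,hi,zz in [(-.05,-.02,.052),(-.02,.01,.052),(.04,.08,.045),(.12,.18,.045)]:
    m=(a>lo)&(a<hi)&(abs(b)<.03)&(P[...,2]>zz)
    print(lo,m.sum(),np.percentile(b[m],[2,50,98]).round(4) if m.any() else 0,np.median(P[...,2][m]))
m=(abs(b)<.008)&(P[...,2]>.04);print('extent',np.percentile(a[m],[0.2,99.8]))
m=(abs(b)<.008)&(P[...,2]>.052);print('handle ext',np.percentile(a[m],[0.5,99.5]))
for c in [(.478,-.12),(.55,-.14)]: print(ctrl.ik([*c,0.12],down(th)))
E
```

```text
[ 0.21915207  0.68952179 -0.83420108  1.7075022   0.58849968  1.01394163
 -2.68716638]
[ 0.37788699  0.85630046 -1.2261963   1.70561172  0.85768661  1.2228686
  0.21206543]
6.0667 [0.58638425 0.13720188 0.20033401] [ 0.26  0.61 -0.9   1.61  0.51  1.17 -2.62] [-0.21051169 -0.29026679  0.5163011 ]
-0.05 572 [-0.0096  0.0006  0.0108] 0.05754151411461411
-0.02 624 [-0.0094  0.0005  0.0106] 0.05764282301059269
0.04 2110 [-0.0083 -0.0006  0.0089] 0.3433634154701214
0.12 1556 [-0.0095  0.0002  0.0092] 0.04790291022827382
extent [-0.0790222   0.17779119]
handle ext [-0.07697463  0.06741891]
[ 0.79968018  0.56399364 -0.91241895  1.98906358  0.58425834  0.87350678
 -2.29375952]
[ 0.74251329  0.65683311 -0.87768447  1.79933562  0.60247829  0.9771198
 -2.24862773]
```

View pics/w_g.png

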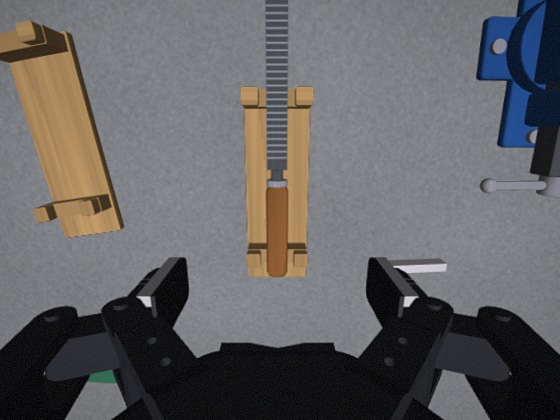

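```bash
python3 - <<'E'
from h import *
g=np.array([.586,.1387]);th=np.radians(-16.7)
ctrl.movel([*g,0.09],max_speed=.15)
ctrl.movel([*g,0.0265],max_speed=.06)
s=get_state();print(s['time'],s['tcp_pos'],s['contact_force'])
ctrl.close_gripper(force=100)
ctrl.pause(.2);s=get_state();print(s['time'],s['tcp_pos'],s['contact_force'],s['wrist_torque'],s['width'])
np.save('grasp.npy',s['tcp_pos'])
E
```

```text
8.2083 [0.586249   0.13886506 0.02690488] [ 0.4027465  -0.39355902  0.0087654 ]
9.0167 [0.58611251 0.13878096 0.02683161] [-0.38844427 -0.8243608   5.61569753] [-0.16485484  0.24336495 -0.02127163] 0.02051496250779518
```

```bash
python3 - <<'E'
from h import *
g=np.array([.586,.1387]);th=np.radians(-16.7)
ctrl.movel([*g,0.075],max_speed=.08)
for i in range(3):
    ctrl.pause(.1);s=get_state();print(s['time'],s['tcp_pos'],s['contact_force'],s['wrist_torque'],s['width'])
ctrl.movel([*g,0.20],max_speed=.2)
snap('scene','scene2');snap('side','side2');snap('wrist','w_h')
P=np.load('w_h.npz')['P'];s=get_state();print(s['time'],s['tcp_pos'],s['contact_force'],s['wrist_torque'])
u=np.array([np.cos(th),np.sin(th)]);n=np.array([-u[1],u[0]])
D=P[...,:2]-s['tcp_pos'][:2];a=D@u;b=D@n
for lo in np.arange(0,.2,.02):
    m=(a>lo)&(a<lo+.02)&(abs(b)<.03)&(P[...,2]>.17)&(P[...,2]<.26)
    print(lo.round(2),m.sum(),np.percentile(b[m],[2,50,98]).round(4) if m.any() else 0,np.median(P[...,2][m]) if m.any() else 0)
m=(abs(b)<.008)&(P[...,2]>.17)&(P[...,2]<.26);print('extent',np.percentile(a[m],[.2,99.8]))
E
```

```text
9.875 [0.58564632 0.13842789 0.07443621] [-1.59709876 -1.02240376 -1.95000387] [ 0.05804372  0.15806991 -0.02681433] 0.02066481907821736
9.975 [0.58569387 0.13856405 0.07444461] [ 0.1762147  -0.62217704 -1.72478082] [0.02119225 0.13960965 0.03325195] 0.020707516067017102
10.075 [0.58581495 0.13866373 0.07459004] [-0.3705952   0.32029001 -3.047614  ] [0.02863736 0.17463587 0.00548913] 0.020770054278629612
11.0 [0.58533641 0.13817717 0.19838631] [-0.21978927 -0.70275603 -2.53172249] [0.05236911 0.16869765 0.04302036]
0.0 6941 [-0.0287 -0.0003  0.0288] 0.23030018902655502
0.02 1995 [-0.0092  0.0001  0.0096] 0.2194852898152382
0.04 2346 [-0.0094  0.0001  0.0094] 0.21907518804762718
0.06 2655 [-0.0096 -0.0003  0.0093] 0.21903944280073076
0.08 2996 [-0.0097 -0.0003  0.0092] 0.21893055666270353
0.1 2058 [-0.0098 -0.0003  0.0093] 0.2188745180062842
0.12 0 0 0
0.14 0 0 0
0.16 0 0 0
0.18 0 0 0
extent [-0.02474701  0.11224857]
```

View pics/w_h.png

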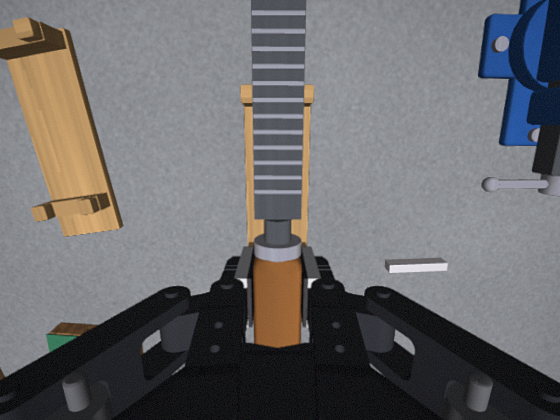

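```bash
python3 - <<'E'
from h import *
P=np.load('w_h.npz')['P'];s=get_state();th=np.radians(-16.7);u=np.array([np.cos(th),np.sin(th)])
for r in range(205,262,4): print(r,[( (P[r,c,:2]-s['tcp_pos'][:2])@u*1000).round(1) for c in (258,277,296)],P[r,277,2].round(4),P[r,258,2].round(4))
def rd(n=12):
    L=[];t=get_state()['time']
    for i in range(n):
        ctrl.pause(.01);L.append(get_state()['contact_force'])
    L=np.array(L);print(get_state()['time']-t,L.mean(0),L.std(0))
rd()
E
```

```text
205 [np.float64(36.0), np.float64(36.1), np.float64(36.3)] 0.2185 0.2179
209 [np.float64(34.4), np.float64(34.4), np.float64(34.8)] 0.2186 0.2184
213 [np.float64(32.7), np.float64(32.6), np.float64(32.8)] 0.2184 0.2186
217 [np.float64(30.9), np.float64(31.1), np.float64(31.0)] 0.2193 0.2185
221 [np.float64(-34.4), np.float64(30.2), np.float64(-34.6)] 0.2222 0.0123
225 [np.float64(-39.2), np.float64(28.3), np.float64(-39.3)] 0.2216 0.0125
229 [np.float64(-44.1), np.float64(27.0), np.float64(-44.3)] 0.2231 0.0121
233 [np.float64(-48.7), np.float64(24.7), np.float64(-48.9)] 0.2216 0.0129
237 [np.float64(20.6), np.float64(23.1), np.float64(20.2)] 0.2222 0.2153
241 [np.float64(20.3), np.float64(21.2), np.float64(20.3)] 0.2219 0.2195
245 [np.float64(20.0), np.float64(20.3), np.float64(20.2)] 0.2241 0.2232
249 [np.float64(18.3), np.float64(19.7), np.float64(18.1)] 0.2271 0.2237
253 [np.float64(16.7), np.float64(18.3), np.float64(16.5)] 0.2278 0.2241
257 [np.float64(14.3), np.float64(15.8), np.float64(14.5)] 0.2261 0.2228
261 [np.float64(13.4), np.float64(14.7), np.float64(13.9)] 0.2278 0.2248
0.09999999999999964 [-0.09819209 -0.24197153 -2.1488871 ] [0.27305824 0.55812141 0.3984813 ]
```

```bash
cat >> h.py <<'E'
TH=np.radians(-16.7);U=np.array([np.cos(TH),np.sin(TH)]);BAR=np.array([.618,-.1607])
def at(J,z): return [*(BAR-(.0305+J)*U),z]
def rf(n=8,dt=.01):
    L=[]
    for i in range(n):
        ctrl.pause(dt);L.append(get_state()['contact_force'])
    return np.mean(L,0)
E
python3 - <<'E'
from h import *
ctrl.movel(at(.122,.20),max_speed=.25)
ctrl.movel(at(.122,.126),max_speed=.12)
ctrl.pause(.1);b=rf(15);s=get_state();print(s['time'],s['tcp_pos'],b,at(.122,.126));np.save('base.npy',b)
snap('side','side3');snap('scene','scene3')
z=.126
while z>.110:
    z-=.001;ctrl.movel(at(.122,z),max_speed=.05);f=rf(6)-b;s=get_state();print(round(s['time'],2),round(z,4),s['tcp_pos'][2].round(4),f.round(2))
    if f[2]>1.5:break
E
```

```text
13.3583 [ 0.47234656 -0.11698474  0.12663133] [ 1.57455246e-01  1.07699370e-03 -2.11293717e+00] [np.float64(0.47193206953608946), np.float64(-0.11687752072291893), 0.126]
13.76 0.125 0.125 [ 0.57  0.07 -0.05]
14.06 0.124 0.1239 [-0.21 -0.44 -0.23]
14.36 0.123 0.123 [-0.09 -0.27 -0.16]
14.66 0.122 0.122 [-0.32  0.04 -0.04]
14.96 0.121 0.121 [-0.29  0.35 -0.27]
15.26 0.12 0.12 [-0.15  0.02  0.07]
15.56 0.119 0.119 [-0.45  0.15  0.06]
15.86 0.118 0.118 [-0.09  0.18 -0.28]
16.16 0.117 0.117 [ 0.18 -0.02  0.37]
16.46 0.116 0.1162 [-1.38  0.02  3.04]
```

```bash
python3 - <<'E'
import cv2
a=cv2.imread('pics/side3.png')[100:250,200:400];cv2.imwrite('pics/z3.png',cv2.resize(a,None,fx=4,fy=4))
E
```

```text
(no output)
```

View pics/z3.png

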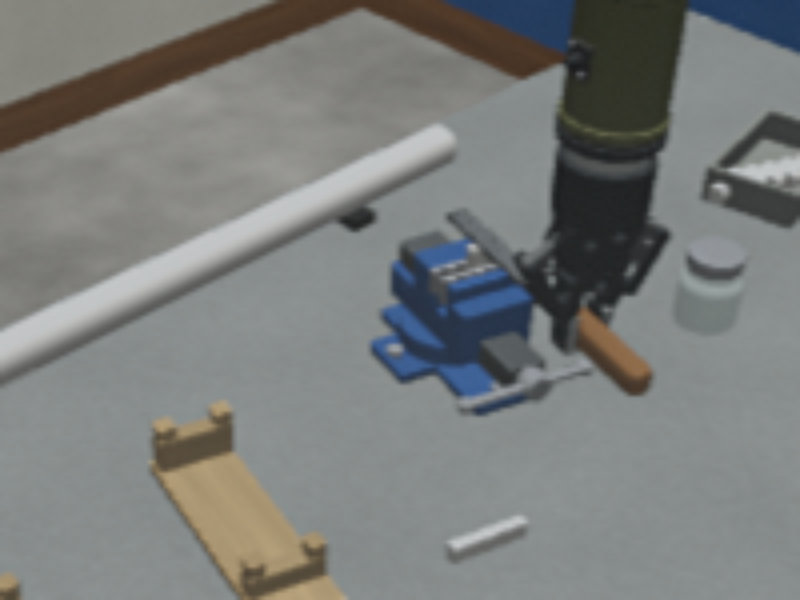

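```bash
cat >> h.py <<'E'
def c(J): L=.0305+J; return (.07+.22*(L/.1525)**2)*1e-3
def stroke(z,b,J=.122,Jend=.040,Ft=6.5,step=.0075):
    # press on
    for i in range(6):
        f=(rf(6)-b)[2]
        print('press',round(get_state()['time'],2),round(z,5),round(f,2),flush=True)
        if abs(f-Ft)<1: break
        z+=np.clip((f-Ft)*c(J)*.9,-.0006,.0006); ctrl.movel(at(J,z),max_speed=.05)
    z0=[]
    while J>Jend+1e-6:
        f=(rf(6)-b); fz=f[2]
        if fz>12.5: print('HIGH',fz); z+=.001; ctrl.movel(at(J,z)); continue
        Jn=max(J-step,Jend)
        z=z+fz*c(J)-Ft*c(Jn); J=Jn
        ctrl.movel(at(J,z),max_speed=.05)
        s=get_state();print(round(s['time'],2),'J',round(J*1e3,1),'z',round(z,5),s['tcp_pos'][2].round(5),'prevF',f.round(2),'now',(s['contact_force']-b).round(1),flush=True)
    print('end F',(rf(8)-b).round(2))
    return z
E
python3 - <<'E'
from h import *
b=np.load('base.npy')
z=stroke(.116,b)
ctrl.movel(at(.040,z+.034),max_speed=.12)
s=get_state();print(s['time'],s['tcp_pos'])
np.save('zend.npy',z)
E
```

```text
press 16.51 0.116 3.02
press 16.81 0.1154 4.74
press 17.11 0.11494 6.31
17.46 J 114.5 z 0.11497 0.11515 prevF [-2.66  0.45  6.14] now [-0.2 -0.4  4.4]
17.81 J 107.0 z 0.11488 0.11503 prevF [ 0.69 -0.67  5.68] now [-1.8  0.7  8.5]
18.16 J 99.5 z 0.11518 0.11531 prevF [-1.7  -0.03  7.2 ] now [-1.5 -0.2  6.3]
18.51 J 92.0 z 0.11538 0.11546 prevF [-1.04 -0.17  6.86] now [-0.6 -0.5  7.4]
18.86 J 84.5 z 0.11557 0.11564 prevF [-1.03 -0.15  6.9 ] now [-1.4 -0.   7.4]
19.21 J 77.0 z 0.11578 0.11583 prevF [-1.09  0.02  7.06] now [-0.7  0.9  6.8]
19.56 J 69.5 z 0.1159 0.11592 prevF [-1.2  -0.17  6.6 ] now [-0.7  0.7  7.5]
19.91 J 62.0 z 0.11605 0.11605 prevF [-1.17  0.05  6.9 ] now [-1.5 -0.1  6.5]
20.26 J 54.5 z 0.11621 0.11617 prevF [-0.96  0.06  6.97] now [-1.1 -0.   6.6]
20.61 J 47.0 z 0.11634 0.11627 prevF [-1.12  0.44  6.9 ] now [-0.9  0.1  6.3]
20.95 J 40.0 z 0.11639 0.11632 prevF [-1.03 -0.01  6.39] now [-1.9  0.4  5.7]
end F [-0.46 -0.08  6.19]
21.45 [ 0.55007402 -0.14074485  0.14992108]
```

```bash
python3 - <<'E'
from h import *
ctrl.movel(at(.122,.151),max_speed=.12)
ctrl.movel(at(.122,.1185),max_speed=.1)
ctrl.pause(.15);b=rf(12);print(get_state()['time'],b,np.load('base.npy'))
b=(b+np.load('base.npy'))/2
ctrl.movel(at(.122,.1155),max_speed=.02)
z=stroke(.1155,b)
ctrl.movel(at(.040,z+.034),max_speed=.12)
s=get_state();print(s['time'],s['tcp_pos'])
ctrl.movel(at(.06,.20),max_speed=.2)
g=[.586,.1387]
ctrl.movel([*g,.20],max_speed=.25)
ctrl.movel([*g,.075],max_speed=.15)
ctrl.pause(.1);s=get_state();print(s['time'],s['tcp_pos'],s['eef_rot'],np.load('grasp.npy'))
snap('wrist','w_b');snap('side','side4');snap('scene','scene4')
E
```

```text
23.0083 [-0.32727454 -0.07446162 -2.2808306 ] [ 1.57455246e-01  1.07699370e-03 -2.11293717e+00]
press 23.36 0.1155 3.04
press 23.66 0.1149 5.27
press 23.96 0.11458 6.53
24.31 J 114.5 z 0.11465 0.11471 prevF [ 0.13 -0.51  6.27] now [-0.9  1.   6.9]
24.66 J 107.0 z 0.11507 0.11508 prevF [-1.19  0.29  7.6 ] now [-1.4  1.2  7. ]
25.01 J 99.5 z 0.11528 0.11525 prevF [-0.62 -0.04  6.81] now [-0.8  0.6  7.2]
25.36 J 92.0 z 0.11533 0.11535 prevF [-0.78  0.31  6.25] now [-1.6  0.2  8.3]
25.71 J 84.5 z 0.11558 0.11554 prevF [-0.87  0.1   7.12] now [-0.  -0.4  6.8]
26.06 J 77.0 z 0.11573 0.11568 prevF [-0.38 -0.21  6.77] now [-1.   0.1  6.4]
26.41 J 69.5 z 0.11584 0.1158 prevF [-0.54 -0.15  6.57] now [-0.7  0.3  6.7]
26.76 J 62.0 z 0.11595 0.11592 prevF [-0.49  0.    6.63] now [-0.3  1.1  6.9]
27.11 J 54.5 z 0.11602 0.116 prevF [-0.28 -0.12  6.41] now [-0.8 -0.1  6.3]
27.46 J 47.0 z 0.11608 0.11607 prevF [-0.35 -0.09  6.42] now [-1.2  0.   7.3]
27.8 J 40.0 z 0.11614 0.11614 prevF [-0.41  0.06  6.47] now [-0.9  0.6  7. ]
end F [-1.19  0.12  6.55]
28.3 [ 0.55008429 -0.14073134  0.1496758 ]
31.0667 [0.58668316 0.13900557 0.07616559] [-4.20094614e-04  9.89386877e-01 -1.45301658e-01  9.27431776e-04] [0.58611251 0.13878096 0.02683161]
```

View pics/w_b.png

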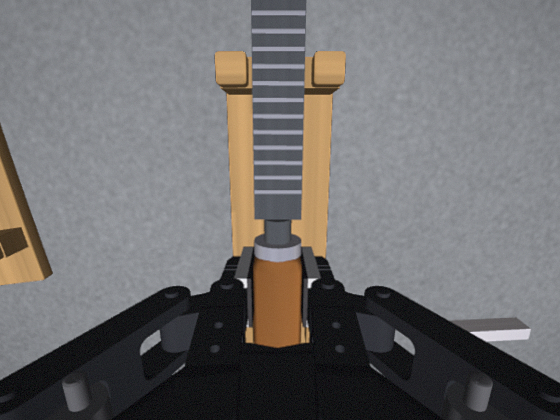

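View pics/side4.png

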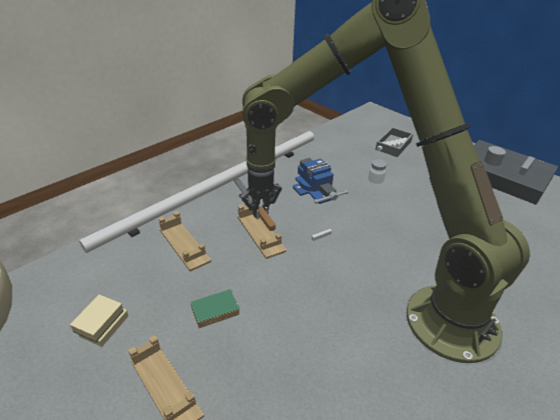

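Both strokes ran at about 6–7 N by the wrist reading. In the wrist picture the file (columns 252–305) lies centred between the front cleat's cheeks (about 247 and 313). Lowering it with a force check.

```bash
python3 - <<'E'
from h import *
g=[.586,.1387]
ctrl.movel([*g,.035],max_speed=.08)
ctrl.pause(.1);b=rf(10);print(b)
for z in [.031,.029,.028,.0275,.027,.0265,.026,.0255]:
    ctrl.movel([*g,z],max_speed=.02);f=rf(6)-b;s=get_state();print(round(s['time'],2),z,s['tcp_pos'].round(4),f.round(2))
    if f[2]>1.5:break
ctrl.ungrasp();ctrl.pause(.2)
s=get_state();print(s['time'],s['tcp_pos'],s['contact_force'],s['width'])
x=s['tcp_pos']
ctrl.movel([x[0],x[1],.10],max_speed=.08)
ctrl.movel([x[0],x[1],.20],max_speed=.15)
ctrl.pause(.2)
snap('wrist','w_e');s=get_state();print(s['time'],s['contact_force'])
snap('side','side5')
P=np.load('w_e.npz')['P'];n=np.array([-U[1],U[0]])
D=P[...,:2]-np.load('grasp.npy')[:2];a=D@U;bb=D@n
for lo,zz,hi in [(-.05,.05,.065),(-.02,.05,.065),(.04,.043,.053),(.06,.043,.053),(.10,.043,.053),(.14,.043,.053)]:
    m=(a>lo)&(a<lo+.03)&(abs(bb)<.013)&(P[...,2]>zz)&(P[...,2]<hi)
    print(lo,m.sum(),np.percentile(bb[m],[2,50,98]).round(4) if m.any() else 0,np.median(P[...,2][m]))
m=(abs(bb)<.008)&(P[...,2]>.052)&(P[...,2]<.065);print(np.percentile(a[m],[.5,99.5]))
for nm in ('offcut','block','jar'):
    print(nm,[(r['point'],round(r['p'],2)) for r in models.recognise('side',nm)])
E
```

```text
[-0.16189821  0.07682855 -2.40440989]
32.45 0.031 [0.586  0.1387 0.0309] [-0.29 -0.2   0.62]
32.75 0.029 [0.586  0.1387 0.0289] [ 0.25 -0.31  0.17]
33.05 0.028 [0.586  0.1387 0.028 ] [0.37 0.02 0.53]
33.35 0.0275 [0.586  0.1387 0.0275] [ 0.31 -0.03 -0.12]
33.65 0.027 [0.5861 0.1387 0.027 ] [0.22 0.12 0.45]
33.95 0.0265 [0.5861 0.1388 0.0269] [-1.15 -0.87  5.72]
34.7917 [0.58599763 0.13874039 0.02649144] [ 0.242863    0.00538105 -0.41235519] 0.0852217280799037
36.925 [ 1.00074961 -0.77102499 -0.11650204]
-0.05 588 [-0.0094  0.0008  0.011 ] 0.05756549820803085
-0.02 648 [-0.0101  0.0008  0.0108] 0.05751499701872999
0.04 638 [-0.0089  0.0007  0.0094] 0.047915117075974636
0.06 671 [-0.0093 -0.0002  0.0092] 0.04804781081323156
0.1 761 [-0.0095 -0.0003  0.0089] 0.04790122135592981
0.14 812 [-0.0099 -0.0003  0.0085] 0.04789890681346158
[-0.08034579  0.02047199]
offcut [([321.6, 235.7], 0.43)]
block [([215.3, 310.5], 0.74)]
jar [([376.5, 173.9], 0.84)]
```

View pics/w_e.png

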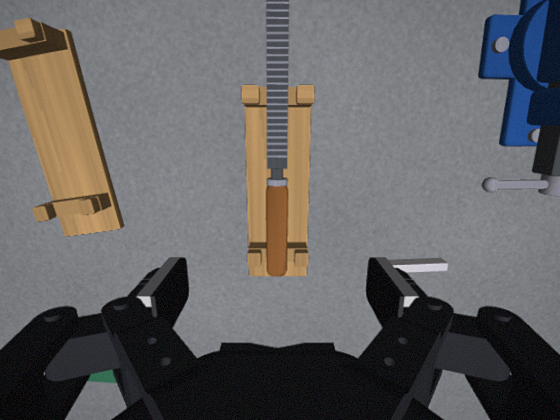

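View pics/side5.png

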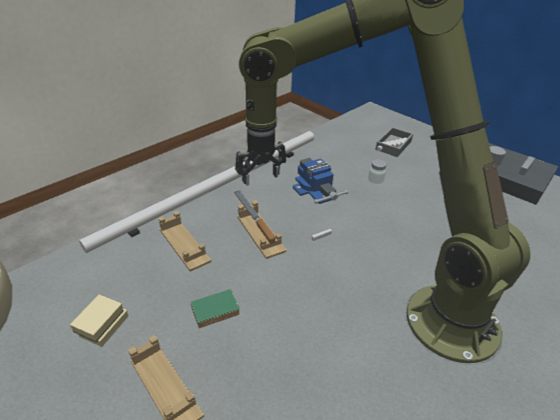

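The file lies level in both notches as before, its handle at about column 277, rows 180–275. The offcut (320,235), block and jar are where they were, and the fingers are clear.

```bash
python3 -c "
from h import *
print(get_state()['time']);print(ticket.close_job())"
```

```text
37.125
the job is handed in; nothing more can be done
None
```

I took the file from its rest, dressed the bar end with two strokes, laid the file back in its notches, and handed the job in at 37 s of the 70 s. Handing in reports no verdict, so what follows is from my own readings.

- **Strokes:** Each push ran from about 122 mm to 40 mm from the heel in short force-checked steps. Once a push began, the averaged force at the stops was about 5.7–7.6 N. I did not log the force continuously between stops; the lowest and highest single, noisy readings were 4.4 and 8.5 N.
- **Return and lift-offs:** After each stroke the file was lifted about 34 mm, which puts its centre line about 53 mm above the jaw tops. It made the return between strokes at that height.
- **File at the end:** It met the notches at about 6 N. The last wrist picture shows it level, with blade top at 48 mm and handle top at 57.5 mm as at the start, and within about 1–2 mm of where it was. The fingers were open and about 0.2 m above the bench.
- **Other things:** The offcut, block and jar look unmoved. The offcut detection differed by about 4 pixels from the first picture at low confidence (0.43), but the pictures agree by eye.

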